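# Spread a circlip with pliers and hold it open at its groove

### The job

Pick up the circlip pliers by their handles, put the two tip pins into the eyelets of the circlip on its stand and squeeze to spread it, then carry it over and slide it down around the upright hub driver until it is level with the groove above the sprocket. Finish there, still squeezing: the circlip held spread open by the pliers, level and centred in the groove's height, resting on nothing else and not let snap shut, with the robot keeping hold of the pliers. Never touch the circlip with the fingers, and leave the tape roll, lockring tool and tyre lever where they lie.

Things in the scene. Friction and masses are not known exactly. Their poses are not given: they have to be found in the camera images.
- pliers: circlip pliers, 158 mm, 0.16 kg, upright in their holder, handles up. Origin: centre of the underside of the steel pivot block (36 x 22 x 14 mm) that rests on the holder; z up, y from handle to handle; alike after a half turn about z. Squeezing the handles spreads the jaws; the levers turn about x, 8 mm above the origin
- pliers_grip (a point): point midway between the black handles, 58 mm above the pliers' origin; the fingers close on the handles here, along y. Handles are 18 mm wide in x and reach from 26 to 82 mm above the origin; at rest their outer faces are 50 mm apart here, 56 mm at the top, 44 mm at the bottom (a V open upward)
- pliers_tips (a point): midway between the flat jaw ends (each 10 x 10 mm), 67 mm below the pliers' origin, 125 mm below pliers_grip. From each jaw end a pin, 3.6 mm thick, 9 mm long, pointed, goes on down; at rest the pins stand at x = 0, y = +-6 mm
- pliers_left (a joint): squeeze of each handle, rad (both turn alike): 0 at rest, 0.18 at the stop (handles 32 mm apart at pliers_grip; pins 39 mm apart, leaning 0.18 outward, 2 mm higher). Sprung open: 5 N on the handles to begin, 21 N at the stop with the circlip on. Held 2 to 4 mm closer than at rest, the pliers can be carried and the pins still fit the eyelets; 35 N of grip reaches the stop
- circlip: dark steel circlip (open ring), 4 mm thick, 50 mm across, 34 g, flat on its stand. Origin: ring centre, underside; z up; +x to the gap and eyelets; sprung pivot at x = -23 mm. At rest 32 mm wide inside, too narrow for the driver; spread 0.16 rad, a round opening of about 39 mm about the origin. Pins pressing outward in the eyelets carry it by friction; it may lean a few degrees
- circlip_eyes (a point): midway between the two eyelets at rest, top face of the circlip, x = +28 mm, 4 mm above its origin. Each eyelet is a rectangular through hole, 7 mm in x by 9 mm in y, centred 8 mm to either side (y) of this point at rest
- circlip_center (a point): ring centre at half thickness (2 mm above the circlip's underside), axes as the circlip
- circlip_left (a joint): spread of each half of the circlip about its back, rad: 0 closed, about 0.16 when the pliers are at their stop; it springs back to 0
- circlip_stand: fixed white stand, 90 x 76 mm; origin on the bench under its post, x as the circlip's. The ring lies on a round table (44 mm diameter, 30 mm above the bench) round a post of 29 mm diameter, 8 mm higher; the eyelets' outer ends rest on a bar of the table's height (x = 32 to 38 mm); under the eyelets is 16 mm of free depth for the pins
- pliers_stand: fixed grey holder, 90 x 90 mm foot, origin under its centre; two upright plates 88 mm high, 62 mm long in y, 17 mm apart in x. The jaws hang between them: lift the pliers straight up
- hub: fixed bicycle hub clamped upright on a 90 x 90 mm plate; origin on the bench on the hub axis, z up; any yaw. Upward: clamp, shell, toothed sprocket (73 mm wide, top at 54 mm), steel driver of 35 mm diameter (54 to 82 mm) with the groove in it, then an axle end (10 mm diameter, nut 18 mm) up to 97 mm
- hub_groove (a point): centre of the groove on the hub axis, 67 mm above the bench; the groove is 10 mm wide (62 to 72 mm) and 30 mm in diameter
- tape_roll: roll of rim tape, 68 mm across, 21 mm high; bystander
- lockring_tool: steel splined socket, 28 mm across, 34 mm high, standing; bystander
- tyre_lever: blue tyre lever, 113 x 17 x 8 mm, lying in front; bystander
Mind the look-alikes: they are no part of the job. What is shaped like the pliers but orange is not meant. Leave any blue look-alike of the circlip_stand alone.

How it is judged:
On the way, in this order (a step that is already met when the one before it is completed fails the run):
1. the circlip, spread by the pliers, has been lifted off its stand (value of joint circlip_left above 0.11 rad and z of circlip in the frame of circlip_stand above 0.045 m and contact force between circlip and pliers above 2 N), for 0.2 s.
2. the spread circlip is over the end of the driver, in line with it (value of joint circlip_left above 0.11 rad and horizontal distance between circlip_center and hub_groove below 0.012 m and z of circlip_center in the frame of hub_groove above 0.014 m).
At the end, for the whole second after the job is handed in: The robot squeezes the pliers (over 5 N) and they hold the circlip spread (over 0.11 rad a side) round the driver: centre within 3.5 mm of the groove's mid height and of the hub axis, level within 0.15 rad, at rest, pressing on the hub with under 4 N, the pliers clear of the hub (value of joint circlip_left above 0.11 rad and horizontal distance between circlip_center and hub_groove below 0.0035 m and z of circlip_center in the frame of hub_groove between -0.0035 and 0.0035 m and angle between the z axis of circlip and the z axis of hub, either way round below 0.15 rad and contact force between the fingers and pliers above 5 N and contact force between circlip and pliers above 2 N and contact force between circlip and hub below 4 N and linear speed of circlip below 0.02 m/s and contact force between pliers and hub below 1 N); the arm keeps its last pose, push and grip.
It fails at once if the fingers touch the circlip (contact force between the fingers and circlip above 0.3 N).
It fails at once if a bystander is moved by more than 15 mm (distance of any of tape_roll, lockring_tool, tyre_lever from where it was at the start of the episode above 0.015 m).
It also fails if it takes over 58 s, if anything falls off the work surface, if the arm or the gripper's body presses on something with over 40 N, if the wrist force passes 120 N, or if a joint passes its speed limit or range.

### The arm

A 6-joint arm with a two-finger parallel gripper is mounted at the origin on a cart in front of the work surface, level with it; the furniture and walls round the work are solid. World frame = base frame: x ahead of the robot, y to its left, z up, the work surface at z = 0. Lengths are in m, angles in rad, forces in N, time in s.
With the tool pointing down it reaches from about 0.35 to 0.85 m from the base axis. Payload 8.1 kg.
Tool frame: the origin (TCP) lies midway between the tips of the shut fingers; the grasp point (between the pads) lies bot.hold_point_z behind it (bot.hold_point_z is the distance from the TCP to the grasp point, in m); z points along the fingers, y is the line along which they close (so a half turn about z gives the same grasp; the last joint's range is limited). The gripper opens to 93 mm and grips with 3 to 60 N. Pads are 15 mm wide; open, the fingers measure 128 mm over their backs; the gripper's body (75 mm by 188 mm) begins 65 mm behind the grasp point.
Start: joints at [-1.384, 0.13, 1.488, -0, 1.523, -0.085], TCP at [0.161, -0.578, 0.219] pointing down, gripper open.
Joint ranges: [-2.96, 2.96], [-0.89, 2.26], [0.02, 2.5], [-1.34, 4.48], [0, 2.73], [-2.66, 2.66]. Speed limits (rad/s): [2.39, 2.39, 2.79, 3.14, 3.14, 3.14].

### API

Orientations are given as a unit quaternion [x, y, z, w].
In Python, from rig import bot, optics gives the robot as it stands.
- The arm moves only by the tool apply_moves, never from a script. Its argument "motion" is a list of rows, each an object with "travel": the shift along the tool's x, y, z in units of 40 mm (1.0 is 40 mm), a list of three; "turn": the turn, a rotation vector about the tool's x, y, z in units of 6 degrees (1.0 is 6 degrees), a list of three; "claw": the finger opening in mm, from 0 to 93. In form: [{"travel": [dx, dy, dz], "turn": [ax, ay, az], "claw": claw}, ...]. A call has 1 to 12 rows; each row shifts and turns the commanded pose from where the row before left it, along the tool's axes as they then stand; what a row does not reach is not made up. A row lasts 1/12 s, in which the tool goes at most 41.7 mm and 7.16 degrees, less where a joint would pass 70% of its speed; a pose out of reach is approached as far as the arm can. A call is refused whole if a number of a shift passes 1 or a number of a turn 1, either way. A call with a gripper value outside its range is refused whole. The fingers move at their own pace and stop on an object; the grip force is fixed at half the most. Time passes only in rows, so rows that do not move let the fingers close. It gives the time, the measured TCP pose, the force, the opening and the grip force at its end, in the units of the state.
- bot.observe(): the state, without advancing time (a new reading comes with each control period).
- optics.grab_frame(name): name is "scene" or "side" or "wrist"; returns (picture, depth): 384x512x3 uint8, red, green, blue; 384x512 float32, m along the optical axis (not along the pixel's ray), 0 where there is no reading.
- optics.get_calibration(name): a dict with "intrinsics" (3x3 intrinsics, pixels), "xyz" and "rotation" of the camera in the world. Camera axes: x right, y up, looking along -z (the intrinsics and any distortion apply to the point x, -y, -z); pixel columns grow to the right and rows downward; lengths in m; the calibration is good to about 2 mm. A picture is of the moment at which its call begins: read the wrist's pose just before it. get_calibration takes no time and is no camera call; for the wrist camera it gives the pose at the moment of the call.
- bot.close_job(): hands the job in; it is judged then, once.
The state is a dict: "time_s": time; "joint_pos": joint angles; "joint_vel": joint speeds; "joint_torque": joint torques, N m; "tool_pos": TCP position; "ee_rot": TCP orientation; "ft_force": force on the tool from outside, world axes, zero at the start; "ft_torque": the same for the moment, N m; "finger_gap": opening from 0.0 (shut) to 1.0 (fully open); "grip_force": force on a finger pad.
Only numpy, scipy, OpenCV 4.12 (cv2) and the standard library are available. Lean on these libraries where they do the work, as an engineer would, in place of code of your own. Each camera call takes 0.05 s, during which the arm holds its last target. There are 200 camera calls.

## Working session

There is one attempt and no reset: what is moved stays moved. The work goes in short steps, Python scripts to look and compute and a tool call to move; the robot and the scene stay as the last step left them, time stands still between calls to the robot, and variables do not carry over. Pictures are saved under pics/ and viewed, at most 10 in all, crops included, and the job is handed in when it is done.

Besides the shell and the picture viewer there is one more tool, called after "Call:" by a JSON object that holds its "fn" and its "kwargs", one argument or row to a line. apply_moves: Moves the arm, as the interface text tells. Its arguments: {"type":"object","properties":{"motion":{"type":"array"}},"required":["motion"]}

```bash
ls; mkdir -p pics; python3 - <<'E'
from rig import bot, optics
import cv2, numpy as np
print(bot.observe(), bot.hold_point_z)
for n in ("scene","side","wrist"):
    p,d=optics.grab_frame(n); np.savez(f"pics/{n}0.npz",p=p,d=d)
    cv2.imwrite(f"pics/{n}0.png",p[:,:,::-1])
    print(n,optics.get_calibration(n))
E
```

```text
pics
{'time_s': 0.0, 'joint_pos': array([-1.38438282e+00,  1.31136266e-01,  1.48926086e+00, -5.42839640e-07,
        1.52296560e+00, -8.53903182e-02]), 'joint_vel': array([-0.00080843, -0.0015956 , -0.00066403,  0.00094847, -0.00035182,
       -0.0003962 ]), 'joint_torque': array([ 2.54626693e-04, -5.59837246e+01, -4.91758955e+01,  7.67670712e-02,
        3.51857662e-02, -1.39474241e-04]), 'tool_pos': array([ 0.16100656, -0.57742436,  0.21761241]), 'ee_rot': array([ 9.90779150e-01,  1.35483921e-01, -4.49562926e-05, -8.83892905e-04]), 'ft_force': array([ 0.83265917, -0.83342008, -0.39216717]), 'ft_torque': array([ 0.00413351,  0.00281783, -0.04015945]), 'grip_force': 0.0, 'finger_gap': 1.0004759093414515} 0.0188
scene {'intrinsics': array([[425.87921076,   0.        , 252.81765046],
       [  0.        , 425.87921076, 190.86756625],
       [  0.        ,   0.        ,   1.        ]]), 'xyz': array([0.05392421, 0.52539185, 0.81198864]), 'rotation': array([-0.14050749,  0.36128876,  0.86413794, -0.32092631])}
side {'intrinsics': array([[392.81524642,   0.        , 260.31072074],
       [  0.        , 392.81524642, 185.94243476],
       [  0.        ,   0.        ,   1.        ]]), 'xyz': array([ 0.26325856, -0.68967366,  0.59876136]), 'rotation': array([ 0.47077346, -0.08087899, -0.17355129,  0.86122638])}
wrist {'intrinsics': array([[331.8051244 ,   0.        , 254.35994734],
       [  0.        , 331.8051244 , 198.43720231],
       [  0.        ,   0.        ,   1.        ]]), 'xyz': array([ 0.2264475 , -0.56001701,  0.38301053]), 'rotation': array([-0.09782552,  0.07537687, -0.60028784,  0.79019175])}
```

View pics/scene0.png

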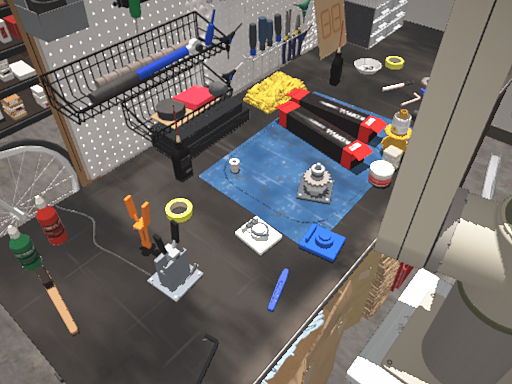

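View pics/side0.png

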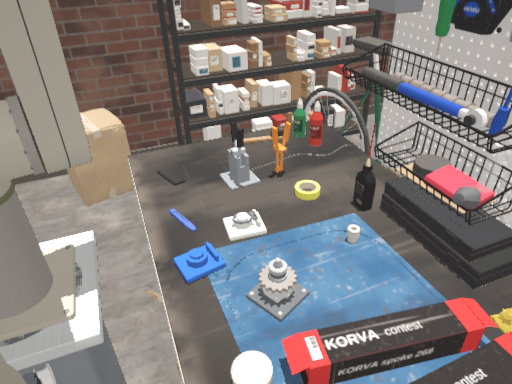

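The scene view shows the black-handled pliers in the grey holder (~165,245; holder foot ~175,278), the orange look-alike pliers at (140,222), the white circlip stand at (258,233) with a blue look-alike at (322,241), and the hub at (317,183). The tape roll is at (179,209), the lockring tool at (235,165) and the lever at (278,289). I choose black pliers, white stand and the hub, and check them in one crop.

```bash
cat > h.py <<'E'
from rig import bot, optics
import cv2, numpy as np
from scipy.spatial.transform import Rotation as R
def cloud(n):
    st=bot.observe(); c=optics.get_calibration(n); p,d=optics.grab_frame(n)
    return p,d,c
def deproj(d,c):
    K=c["intrinsics"]; v,u=np.indices(d.shape)
    P=np.dstack([(u-K[0,2])/K[0,0]*d,-(v-K[1,2])/K[1,1]*d,-d])
    return P@R.from_quat(c["rotation"]).as_matrix().T+c["xyz"]
def ray(u,v,c,z):
    K=c["intrinsics"]; r=R.from_quat(c["rotation"]).apply([(u-K[0,2])/K[0,0],-(v-K[1,2])/K[1,1],-1])
    return c["xyz"]+r*(z-c["xyz"][2])/r[2]
def proj(X,c):
    K=c["intrinsics"]; q=R.from_quat(c["rotation"]).inv().apply(np.asarray(X)-c["xyz"])
    return K[0,0]*q[...,0]/-q[...,2]+K[0,2], K[1,1]*-q[...,1]/-q[...,2]+K[1,2]
E
python3 - <<'E'
from h import *
for n,bx in (("scene",dict(hold=(145,215,205,300),stand=(230,212,288,256),hub=(292,158,340,206))),("side",dict(hold=(215,120,265,190),stand=(218,203,272,243),hub=(244,252,312,318)))):
    f=np.load(f"pics/{n}0.npz"); c=optics.get_calibration(n); X=deproj(f["d"],c); p=f["p"].astype(int)
    for k,(a,b,e,g) in bx.items():
        Q=X[b:g,a:e].reshape(-1,3); col=p[b:g,a:e].reshape(-1,3)
        ok=f["d"][b:g,a:e].ravel()>0
        for lo,hi in ((.006,.02),(.02,.034),(.034,.045),(.045,.06),(.06,.085),(.085,.1),(.1,.13),(.13,.19)):
            m=ok&(Q[:,2]>lo)&(Q[:,2]<hi)
            if m.sum()>5: print(n,k,lo,m.sum(),Q[m].mean(0).round(3),Q[m].min(0).round(3),Q[m].max(0).round(3))
a=np.load("pics/scene0.npz")["p"][120:310,120:350]; b=np.load("pics/side0.npz")["p"][110:320,170:320]
a=cv2.resize(a,None,fx=2,fy=2,interpolation=3); b=cv2.resize(b,None,fx=2,fy=2,interpolation=3)
o=np.zeros((420,760,3),np.uint8); o[:380,:460]=a; o[:420,460:760]=b
cv2.imwrite("pics/crop.png",o[:,:,::-1])
E
```

```text
scene hold 0.006 824 [0.554 0.227 0.01 ] [0.505 0.084 0.006] [0.708 0.279 0.02 ]
scene hold 0.02 165 [0.577 0.216 0.026] [0.532 0.101 0.02 ] [0.695 0.264 0.034]
scene hold 0.034 109 [0.554 0.236 0.04 ] [0.532 0.2   0.034] [0.666 0.264 0.045]
scene hold 0.045 171 [0.551 0.24  0.053] [0.532 0.2   0.045] [0.664 0.263 0.06 ]
scene hold 0.06 329 [0.556 0.236 0.073] [0.532 0.196 0.06 ] [0.666 0.264 0.085]
scene hold 0.085 204 [0.552 0.236 0.09 ] [0.531 0.194 0.085] [0.668 0.263 0.1  ]
scene hold 0.1 238 [0.562 0.225 0.11 ] [0.533 0.2   0.1  ] [0.655 0.251 0.13 ]
scene hold 0.13 243 [0.55  0.228 0.154] [0.541 0.201 0.13 ] [0.562 0.256 0.172]
scene stand 0.006 601 [0.479 0.028 0.013] [ 0.442 -0.07   0.006] [0.538 0.061 0.02 ]
scene stand 0.02 206 [0.496 0.023 0.029] [ 0.461 -0.01   0.02 ] [0.526 0.042 0.034]
scene stand 0.034 159 [0.489 0.019 0.037] [ 0.461 -0.001  0.034] [0.521 0.038 0.041]
scene hub 0.006 491 [ 0.47  -0.196  0.01 ] [ 0.418 -0.345  0.006] [ 0.555 -0.143  0.02 ]
scene hub 0.02 108 [ 0.469 -0.188  0.029] [ 0.448 -0.225  0.02 ] [ 0.503 -0.175  0.034]
scene hub 0.045 292 [ 0.47
[... 859 characters left out ...]
.254 0.172]
side stand 0.006 542 [0.485 0.001 0.014] [ 0.444 -0.025  0.006] [0.539 0.058 0.02 ]
side stand 0.02 167 [0.497 0.005 0.029] [ 0.465 -0.014  0.02 ] [0.527 0.041 0.034]
side stand 0.034 169 [0.491 0.014 0.037] [ 0.463 -0.004  0.034] [0.523 0.036 0.041]
side hub 0.006 1019 [ 0.472 -0.224  0.011] [ 0.421 -0.265  0.006] [ 0.538 -0.169  0.02 ]
side hub 0.02 180 [ 0.472 -0.226  0.03 ] [ 0.449 -0.238  0.02 ] [ 0.507 -0.2    0.034]
side hub 0.045 593 [ 0.475 -0.217  0.054] [ 0.443 -0.244  0.046] [ 0.516 -0.173  0.06 ]
side hub 0.06 295 [ 0.477 -0.214  0.076] [ 0.462 -0.225  0.06 ] [ 0.497 -0.19   0.085]
side hub 0.085 60 [ 0.479 -0.209  0.091] [ 0.471 -0.214  0.085] [ 0.487 -0.202  0.098]
```

View pics/crop.png

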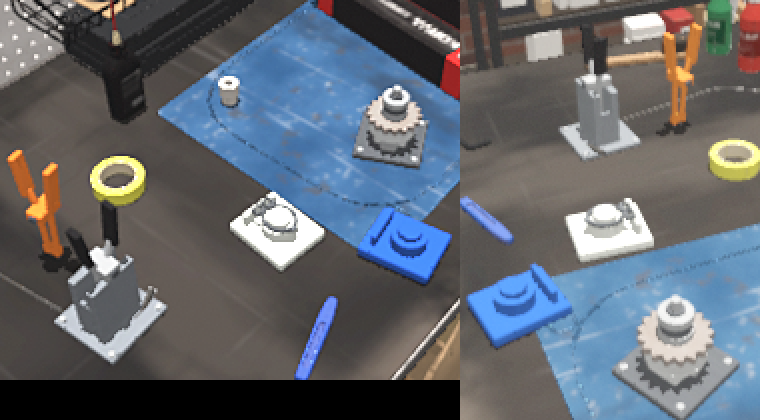

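Crop confirms it: black handles in the grey holder (scene ~165,240), dark ring on the white stand (258,233), and the toothed hub on its plate (317,183). Next I look closer with the wrist camera.

```bash
cat >> h.py <<'E'
def plan(x,y,z,yaw=None):
    """rows units from present pose to TCP (x,y,z); yaw = world angle of tool y line (deg)"""
    s=bot.observe(); r=R.from_quat(s["ee_rot"]); M=r.as_matrix()
    print("t",round(s["time_s"],2),"tcp",s["tool_pos"].round(4),"tool x",M[:,0].round(3),"y",M[:,1].round(3),"z",M[:,2].round(3),"j",s["joint_pos"].round(2),"F",s["ft_force"].round(1),"gap",round(s["finger_gap"]*93,1),"grip",round(s["grip_force"],1))
    d=M.T@(np.array([x,y,z])-s["tool_pos"])/.04
    print("travel total",d.round(2))
    if yaw is not None:
        cur=np.degrees(np.arctan2(M[1,1],M[0,1])); w=(yaw-cur+90)%180-90
        print("cur yaw",cur.round(2),"turn z units",(-w/6).round(2))
E
python3 - <<'E'
from h import *
c=optics.get_calibration("wrist"); s=bot.observe(); r=R.from_quat(s["ee_rot"])
print("cam in tool",r.inv().apply(c["xyz"]-s["tool_pos"]), "look",r.inv().apply(R.from_quat(c["rotation"]).apply([0,0,-1])),"right",r.inv().apply(R.from_quat(c["rotation"]).apply([1,0,0])))
plan(.43,-.22,.22,0)
E
```

```text
cam in tool [ 0.06773253  0.0004533  -0.16515994] look [-2.45242377e-01 -4.09983257e-04  9.69461711e-01] right [-5.41120925e-04  9.99999813e-01  2.86011706e-04]
t 0.15 tcp [ 0.161  -0.5775  0.2178] tool x [0.963 0.268 0.   ] y [ 0.268 -0.963 -0.001] z [-0.     0.001 -1.   ] j [-1.38  0.13  1.49  0.    1.52 -0.09] F [-0.1 -0.   0.1] gap 93.0 grip 0.0
travel total [ 8.88 -6.81 -0.04]
cur yaw -74.43 turn z units -12.4
```

Call:
{"fn": "apply_moves", "kwargs": {
  "motion": [
    {"travel": [0.72, -0.56, 0], "turn": [0, 0, 0], "claw": 93},
    {"travel": [0.72, -0.56, 0], "turn": [0, 0, 0], "claw": 93},
    {"travel": [0.72, -0.56, 0], "turn": [0, 0, 0], "claw": 93},
    {"travel": [0.72, -0.56, 0], "turn": [0, 0, 0], "claw": 93},
    {"travel": [0.72, -0.56, 0], "turn": [0, 0, 0], "claw": 93},
    {"travel": [0.72, -0.56, 0], "turn": [0, 0, 0], "claw": 93},
    {"travel": [0.72, -0.56, 0], "turn": [0, 0, 0], "claw": 93},
    {"travel": [0.72, -0.56, 0], "turn": [0, 0, 0], "claw": 93},
    {"travel": [0.72, -0.56, 0], "turn": [0, 0, 0], "claw": 93},
    {"travel": [0.72, -0.56, 0], "turn": [0, 0, 0], "claw": 93},
    {"travel": [0.72, -0.56, 0], "turn": [0, 0, 0], "claw": 93},
    {"travel": [0.72, -0.56, 0], "turn": [0, 0, 0], "claw": 93}
  ]
}}

```text
time_s: 1.15
tool_pos: [0.4224, -0.2245, 0.2185]
ee_rot: [0.991, 0.135, -0.0, -0.0]
ft_force: [0.3, -0.2, 0.0]
finger_gap: 1.001
grip_force: 0.0
```

Call:
{"fn": "apply_moves", "kwargs": {
  "motion": [
    {"travel": [0, 0, 0], "turn": [0, 0, 0], "claw": 93},
    {"travel": [0, 0, 0], "turn": [0, 0, 0], "claw": 93}
  ]
}}

```text
time_s: 1.32
tool_pos: [0.4226, -0.2246, 0.2184]
ee_rot: [0.99, 0.138, -0.0, -0.0]
ft_force: [-0.6, -0.8, 0.6]
finger_gap: 0.998
grip_force: 0.0
```

```bash
python3 - <<'E'
from h import *
p,d,c=cloud("wrist"); np.savez("pics/w1.npz",p=p,d=d,**c); cv2.imwrite("pics/w1.png",p[:,:,::-1])
plan(.43,-.22,.22)
print(proj([[.4785,-.207,.097],[.49,.017,.03]],c))
X=deproj(d,c); 
m=(abs(X[...,0]-.4785)<.06)&(abs(X[...,1]+.207)<.06)
for lo,hi in ((.05,.058),(.078,.086),(.09,.1)):
    q=m&(X[...,2]>lo)&(X[...,2]<hi); Q=X[q][:,:2].astype(np.float32)
    if len(Q)>5: print(lo,len(Q),Q.mean(0),cv2.minEnclosingCircle(Q),X[q][:,2].mean())
E
```

```text
t 1.37 tcp [ 0.4219 -0.2258  0.2184] tool x [ 0.963  0.271 -0.001] y [ 0.271 -0.963 -0.   ] z [-0.001 -0.    -1.   ] j [-0.6  -0.2   1.81 -0.    1.53  0.7 ] F [-0.4 -0.  -0.8] gap 93.2 grip 0.0
travel total [ 0.23 -0.08 -0.04]
(array([251.92605311,  37.04906724]), array([125.60806099,  48.74835987]))
0.05 2738 [ 0.47960493 -0.20713511] ((0.4784727394580841, -0.20741452276706696), 0.03669678792357445) 0.05361321653435639
0.078 1085 [ 0.47876257 -0.20775454] ((0.4784718453884125, -0.20778407156467438), 0.017358604818582535) 0.08163643106660069
0.09 105 [ 0.47865555 -0.20781644] ((0.47611135244369507, -0.2090408205986023), 0.004017490427941084) 0.09590320358967135
```

View pics/w1.png

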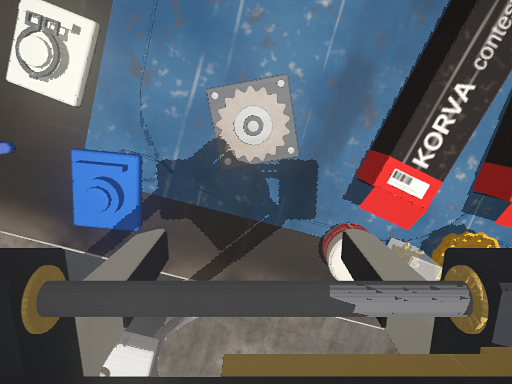

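The wrist view shows the hub at (253,125), the white stand with circlip at (45,52), eyelets to its upper side near (45,15), and the blue decoy at (107,190). My projected pixels disagree with the picture, so I check the round trip.

```bash
python3 - <<'E'
from h import *
f=np.load("pics/w1.npz"); c={k:f[k] for k in("intrinsics","xyz","rotation")}; X=deproj(f["d"],c)
for u,v in((253,125),(240,95),(107,190),(45,52)): print(u,v,f["d"][v,u],X[v,u].round(4),np.round(proj(X[v,u],c),1),ray(u,v,c,X[v,u][2]).round(4))
print(c)
E
```

```text
253 125 0.28033522 [ 0.4792 -0.2077  0.0966] [253. 125.] [ 0.4792 -0.2077  0.0966]
240 95 0.3139849 [ 0.5013 -0.1885  0.0552] [240.  95.] [ 0.5013 -0.1885  0.0552]
107 190 0.36049375 [ 0.3677 -0.074   0.0319] [107. 190.] [ 0.3677 -0.074   0.0319]
45 52 0.32121623 [0.4891 0.0045 0.0375] [45. 52.] [0.4891 0.0045 0.0375]
{'intrinsics': array([[331.8051244 ,   0.        , 254.35994734],
       [  0.        , 331.8051244 , 198.43720231],
       [  0.        ,   0.        ,   1.        ]]), 'xyz': array([ 0.48793131, -0.20664907,  0.38354964]), 'rotation': array([-0.09847698,  0.07488266, -0.59869981,  0.79136174])}
```

Call:
{"fn": "apply_moves", "kwargs": {
  "motion": [
    {"travel": [0.3, -0.76, 0.2], "turn": [0, 0, 0], "claw": 93},
    {"travel": [0.3, -0.76, 0.2], "turn": [0, 0, 0], "claw": 93},
    {"travel": [0.3, -0.76, 0.2], "turn": [0, 0, 0], "claw": 93},
    {"travel": [0.3, -0.76, 0.2], "turn": [0, 0, 0], "claw": 93},
    {"travel": [0.2, -0.76, 0.2], "turn": [0, 0, 0], "claw": 93},
    {"travel": [0.2, -0.76, 0.2], "turn": [0, 0, 0], "claw": 93},
    {"travel": [0.2, -0.76, 0.2], "turn": [0, 0, 0], "claw": 93},
    {"travel": [0, 0, 0], "turn": [0, 0, 0], "claw": 93},
    {"travel": [0, 0, 0], "turn": [0, 0, 0], "claw": 93},
    {"travel": [0, 0, 0], "turn": [0, 0, 0], "claw": 93}
  ]
}}

```text
time_s: 2.2
tool_pos: [0.4341, -0.0033, 0.1628]
ee_rot: [0.991, 0.135, -0.0, 0.0]
ft_force: [-0.1, -0.0, -1.1]
finger_gap: 0.999
grip_force: 0.0
```

```bash
python3 - <<'E'
from h import *
p,d,c=cloud("wrist"); np.savez("pics/w2.npz",p=p,d=d,**c)
plan(.43,0,.16)
X=deproj(d,c); v,u=np.indices(d.shape)
m=(abs(X[...,0]-.492)<.06)&(abs(X[...,1]-.014)<.06)&(v<240)
q=m&(X[...,2]>.0355)&(X[...,2]<.042); print("post top",q.sum(),X[q].mean(0),cv2.minEnclosingCircle(X[q][:,:2].astype(np.float32)))
hist,e=np.histogram(X[m][:,2],bins=np.arange(0,.05,.002)); print(hist)
us,vs=u[m],v[m]; a,b,e,g=us.min(),vs.min(),us.max(),vs.max(); print(a,b,e,g)
cv2.imwrite("pics/w2c.png",cv2.resize(p[b:g,a:e,::-1],None,fx=4,fy=4,interpolation=cv2.INTER_CUBIC)[:600,:800])
E
```

```text
t 2.25 tcp [ 0.4343 -0.0036  0.163 ] tool x [0.964 0.267 0.   ] y [ 0.267 -0.964  0.001] z [ 0.001 -0.001 -1.   ] j [-0.13 -0.3   2.   -0.    1.45  1.17] F [ 0.5 -0.2  0.6] gap 93.2 grip 0.0
travel total [-0.08 -0.12  0.08]
post top 837 [0.48705286 0.01625695 0.03707718] ((0.4869250953197479, 0.016326071694493294), 0.014298212714493275)
[2038  127    0    0   26  596 4063  498    8    7    8    7    5   49
  699  160  911  182  725   73    0    0    0    0]
0 0 511 238
```

View pics/w2c.png

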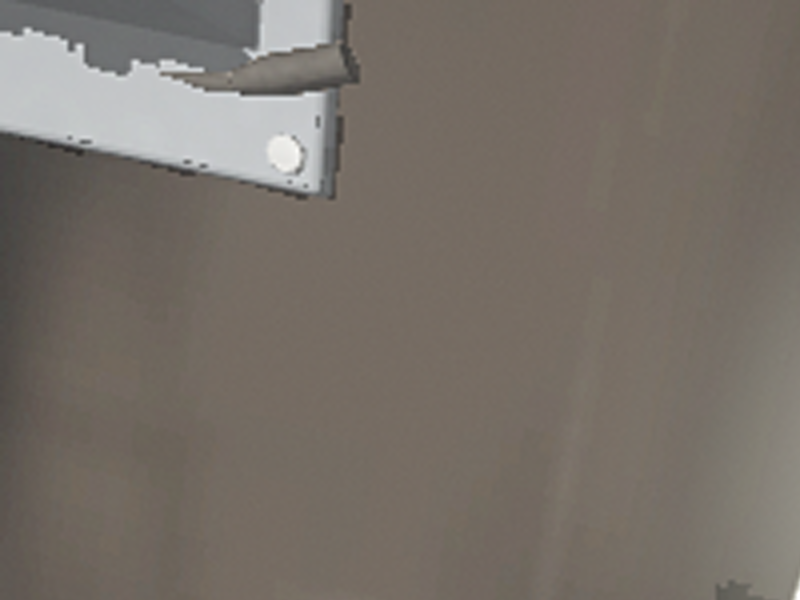

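That crop was framed wrongly (it shows only the holder's foot, and no-depth pixels spoiled the box). I find the eyelets numerically: ring pixels are dark, the holes show as depth below the ring top.

```bash
python3 - <<'E'
from h import *
f=np.load("pics/w2.npz"); c={k:f[k] for k in("intrinsics","xyz","rotation")}; d,p=f["d"],f["p"]
u0,v0=np.round(proj([.495,.018,.034],c)).astype(int); print(u0,v0)
a,b=u0-65,max(v0-75,0); im=p[b:b+140,a:a+130]
cv2.imwrite("pics/w2d.png",cv2.resize(im[:,:,::-1],None,fx=4,fy=4,interpolation=cv2.INTER_CUBIC)); print("origin",a,b)
X=deproj(d,c); m=(d>0)&(np.hypot(X[...,0]-.487,X[...,1]-.0163)<.07)
g=p.max(2); dark=m&(g<130)&(X[...,2]>.031)&(X[...,2]<.0365)
n,l,s,ce=cv2.connectedComponentsWithStats(dark.astype(np.uint8))
for i in range(1,n):
    if s[i,4]>30: Q=X[l==i]; print(s[i],Q.mean(0).round(4),Q.min(0).round(4),Q.max(0).round(4))
E
```

```text
249 119
origin 184 44
```

View pics/w2d.png

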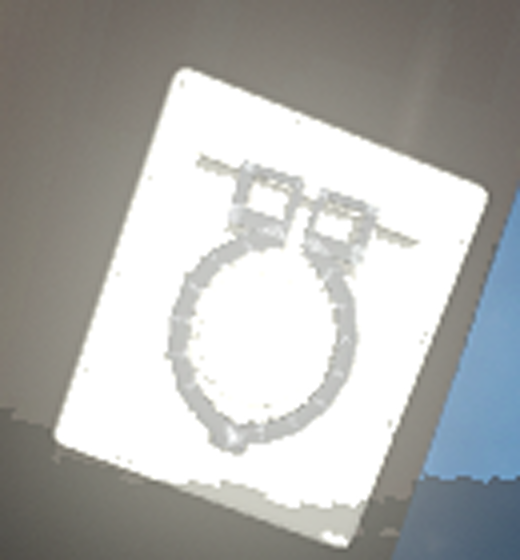

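The crop shows the ring with its two eyelet holes at full-image pixels ≈(251.5,92.8) and (268.5,99.5), and the spring pivot at (241.5,153.5).

```bash
python3 - <<'E'
from h import *
f=np.load("pics/w2.npz"); c={k:f[k] for k in("intrinsics","xyz","rotation")}; d,p=f["d"],f["p"]
X=deproj(d,c); v,u=np.indices(d.shape)
# plate orientation
w=((p.min(2)>200)&(u>190)&(u<310)&(v>58)&(v<182)).astype(np.uint8)
n,l,s,ce=cv2.connectedComponentsWithStats(w)
print([ (s[i].tolist(),ce[i].round(2).tolist()) for i in range(n) if 12<s[i,4]])
gray=(p.max(2)<235).astype(np.uint8)
for (a,b) in((251.5,92.8),(268.5,99.5)):
    m=(gray==0).astype(np.uint8); n2,l2,s2,c2=cv2.connectedComponentsWithStats(m,connectivity=4); i=l2[int(round(b)),int(round(a))]; print("hole",s2[i],c2[i].round(2),"depth z",np.median(X[l2==i][:,2]))
e1,e2,pv=ray(251.5,92.8,c,.034),ray(268.5,99.5,c,.034),ray(241.5,153.5,c,.034)
print(e1,e2,pv,np.linalg.norm(e1-e2)); mid=(e1+e2)/2; print("mid",mid)
po=np.array([.4869,.0163]); x=mid[:2]-po; print("dist",np.linalg.norm(x),"ang",np.degrees(np.arctan2(x[1],x[0])),"from pivot",np.degrees(np.arctan2(*(mid-pv)[1::-1])),np.linalg.norm(mid-pv),"y line",np.degrees(np.arctan2(*(e1-e2)[1::-1]))-90)
# plate edges
P=X[(d>0)&(np.abs(X[...,2]-.012)<.004)&(np.hypot(X[...,0]-.487,X[...,1]-.016)<.07)&(p.min(2)>180)][:,:2].astype(np.float32); print(cv2.minAreaRect(P))
for wfile in ("w2",):
    # holder / pliers in same picture
    q=(d>0)&(np.hypot(X[...,0]-.554,X[...,1]-.226)<.06)&(v<240); print("pliers pts",q.sum(),X[q].max(0) if q.any() else "")
for n in("scene","side"):
    g=np.load(f"pics/{n}0.npz"); cc=optics.get_calibration(n); Y=deproj(g["d"],cc); pp=g["p"].astype(int)
    near=(g["d"]>0)&(np.hypot(Y[...,0]-.554,Y[...,1]-.226)<.05)
    for lo,hi in((.155,.18),(.12,.14)):
        k=near&(Y[...,2]>lo)&(Y[...,2]<hi); Q=Y[k]
        lab=Q[:,1]>.226
        print(n,lo,"A",lab.sum(),Q[lab].mean(0).round(4),"B",(~lab).sum(),Q[~lab].mean(0).round(4),np.degrees(np.arctan2(*(Q[lab].mean(0)-Q[~lab].mean(0))[1::-1])))
    k=near&(Y[...,2]>.06)&(Y[...,2]<.095); print(n,"plates rect",cv2.minAreaRect(Y[k][:,:2].astype(np.float32)))
    k=near&(Y[...,2]>.08)&(Y[...,2]<.095); print(n,"plates top",cv2.minAreaRect(Y[k][:,:2].astype(np.float32)))
    k=(g["d"]>0)&(np.hypot(Y[...,0]-.554,Y[...,1]-.226)<.075)&(Y[...,2]>.004)&(Y[...,2]<.014)&(pp.min(2)>120); print(n,"foot",cv2.minAreaRect(Y[k][:,:2].astype(np.float32)))
E
```

```text
[([0, 0, 512, 384, 189814], [255.7, 194.09]), ([198, 61, 108, 110, 6773], [249.86, 119.14]), ([264, 176, 7, 4, 15], [266.6, 178.0])]
hole [246  90  10   9  60] [250.35  93.95] depth z 0.013262186614737104
hole [263  97   9   7  43] [266.93 100.35] depth z 0.013310197834343729
[0.5160265  0.02144362 0.034     ] [0.51464552 0.00608143 0.034     ] [0.46429761 0.01638464 0.034     ] 0.015424137670449012
mid [0.51533601 0.01376253 0.034     ]
dist 0.02854900234617024 ang -5.099252411666517 from pivot -2.940996145029637 0.05110571611125414 y line -5.136785817307043
((0.4910203814506531, 0.01602337509393692), (0.07590564340353012, 0.08983876556158066), 84.8465805053711)
pliers pts 5394 [0.56000355 0.2562886  0.04147756]
scene 0.155 A 57 [0.5493 0.2526 0.1658] B 63 [0.552  0.207  0.1652] 93.50089354925287
scene 0.12 A 40 [0.5479 0.2491 0.13  ] B 57 [0.5508 0.212  0.1293] 94.53357050808393
scene plates rect ((0.5517950654029846, 0.23138782382011414), (0.03973079100251198, 0.06494270265102386), 0.4304516911506653)
scene plates top ((0.5517962574958801, 0.2312280237674713), (0.03973079100251198, 0.06462310254573822), 0.4304516911506653)
scene foot ((0.5537393093109131, 0.2276039719581604), (0.09145887941122055, 0.09797617793083191), 4.215507507324219)
side 0.155 A 43 [0.5527 0.2478 0.1641] B 45 [0.5558 0.2021 0.1643] 93.91807187131992
side 0.12 A 37 [0.5509 0.2431 0.1296] B 42 [0.5552 0.2057 0.1302] 96.55374049945291
side plates rect ((0.5520761609077454, 0.2288726270198822), (0.036640968173742294, 0.0696638897061348), 10.433001518249512)
side plates top ((0.5523360371589661, 0.2274613231420517), (0.036640968173742294, 0.06469371914863586), 10.433001518249512)
side foot ((0.5609033703804016, 0.22519223392009735), (0.09416551887989044, 0.10885170847177505), 87.89736938476562)
```

Call:
{"fn": "apply_moves", "kwargs": {
  "motion": [
    {"travel": [0, 0, -0.8], "turn": [0, 0, 0.9], "claw": 93},
    {"travel": [0, 0, -0.8], "turn": [0, 0, 0.93], "claw": 93},
    {"travel": [0.2, -0.79, -0.58], "turn": [0, 0, 0], "claw": 93},
    {"travel": [0.28, -0.79, 0], "turn": [0, 0, 0], "claw": 93},
    {"travel": [0.28, -0.79, 0], "turn": [0, 0, 0], "claw": 93},
    {"travel": [0.28, -0.79, 0], "turn": [0, 0, 0], "claw": 93},
    {"travel": [0.28, -0.79, 0], "turn": [0, 0, 0], "claw": 93},
    {"travel": [0.28, -0.79, 0], "turn": [0, 0, 0], "claw": 93},
    {"travel": [0.28, -0.79, 0], "turn": [0, 0, 0], "claw": 93},
    {"travel": [0, 0, 0], "turn": [0, 0, 0], "claw": 93},
    {"travel": [0, 0, 0], "turn": [0, 0, 0], "claw": 93},
    {"travel": [0, 0, 0], "turn": [0, 0, 0], "claw": 93}
  ]
}}

```text
time_s: 3.25
tool_pos: [0.4919, 0.223, 0.2499]
ee_rot: [0.999, 0.039, -0.0, 0.0]
ft_force: [-0.2, 0.2, 0.6]
finger_gap: 1.002
grip_force: 0.0
```

```bash
python3 - <<'E'
from h import *
p,d,c=cloud("wrist"); np.savez("pics/w3.npz",p=p,d=d,**c)
cv2.imwrite("pics/w3.png",p[:,:,::-1])
plan(.5525,.2274,.25,94.5)
X=deproj(d,c); v,u=np.indices(d.shape)
near=(d>0)&(np.hypot(X[...,0]-.5525,X[...,1]-.2274)<.05)
for lo,hi in((.165,.175),(.15,.165),(.098,.107),(.08,.092)):
    k=near&(X[...,2]>lo)&(X[...,2]<hi); Q=X[k]; A=Q[:,1]>.2274
    if k.sum()>10 and A.any() and (~A).any(): a,b=Q[A].mean(0),Q[~A].mean(0); print(lo,A.sum(),(~A).sum(),a.round(4),b.round(4),((a+b)/2).round(4),np.degrees(np.arctan2(*(a-b)[1::-1])).round(2),cv2.minAreaRect(Q[:,:2].astype(np.float32)))
print(proj([.5525,.2274,.17],c))
E
```

```text
t 3.3 tcp [0.4918 0.2228 0.25  ] tool x [0.997 0.078 0.   ] y [ 0.078 -0.997  0.001] z [ 0.    -0.001 -1.   ] j [ 0.33 -0.04  1.61 -0.    1.57  1.82] F [ 0.9 -0.1 -0.3] gap 93.0 grip 0.0
travel total [ 1.52  0.   -0.  ]
cur yaw -85.53 turn z units -0.0
0.165 285 277 [0.5525 0.2498 0.1684] [0.5547 0.2033 0.1684] [0.5536 0.2266 0.1684] 92.65 ((0.5535482168197632, 0.2264111489057541), (0.01732088439166546, 0.05524434521794319), 2.7587714195251465)
0.15 87 86 [0.5533 0.2451 0.1574] [0.5548 0.2079 0.1579] [0.554  0.2265 0.1576] 92.29 ((0.5537126660346985, 0.22640281915664673), (0.0178691279143095, 0.04107994586229324), 3.406590461730957)
0.098 432 519 [0.5548 0.2321 0.1011] [0.5533 0.222  0.1011] [0.5541 0.227  0.1011] 81.88 ((0.5534331202507019, 0.22676433622837067), (0.041823070496320724, 0.02163832075893879), 2.7752742767333984)
0.08 392 307 [0.555  0.2482 0.0871] [0.5587 0.2082 0.087 ] [0.5568 0.2282 0.087 ] 95.35 ((0.5540263056755066, 0.22943316400051117), (0.03573821857571602, 0.06180194020271301), 4.440940856933594)
(np.float64(254.28635567802806), np.float64(124.65071123194835))
```

View pics/w3.png

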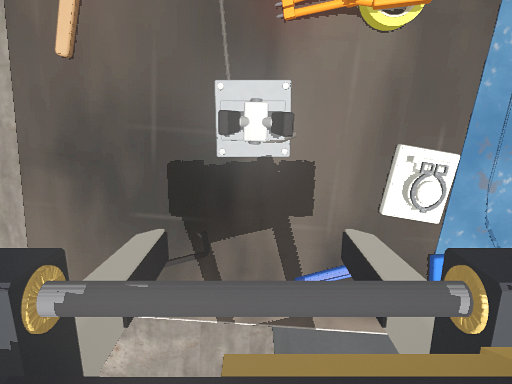

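The wrist view shows black handles at (228,122)/(281,124) with the pale pivot between. Orange pliers (350,8) and tape are well off. Pliers measured at (0.5537, 0.2265), handle line at 92.75°; pivot top at 0.101 m, as expected.

Call:
{"fn": "apply_moves", "kwargs": {
  "motion": [
    {"travel": [0.75, -0.01, 0], "turn": [0, 0, 0.29], "claw": 93},
    {"travel": [0.8, -0.01, 0], "turn": [0, 0, 0], "claw": 93},
    {"travel": [0, 0, 0], "turn": [0, 0, 0], "claw": 93},
    {"travel": [0, 0, 0.6], "turn": [0, 0, 0], "claw": 93},
    {"travel": [0, 0, 0.6], "turn": [0, 0, 0], "claw": 93},
    {"travel": [0, 0, 0.6], "turn": [0, 0, 0], "claw": 93},
    {"travel": [0, 0, 0.6], "turn": [0, 0, 0], "claw": 93},
    {"travel": [0, 0, 0.4], "turn": [0, 0, 0], "claw": 93},
    {"travel": [0, 0, 0.27], "turn": [0, 0, 0], "claw": 93},
    {"travel": [0, 0, 0], "turn": [0, 0, 0], "claw": 93},
    {"travel": [0, 0, 0], "turn": [0, 0, 0], "claw": 93}
  ]
}}

```text
time_s: 4.22
tool_pos: [0.5532, 0.2284, 0.1275]
ee_rot: [1.0, 0.024, -0.0, 0.0]
ft_force: [-0.3, -0.1, 0.1]
finger_gap: 0.997
grip_force: 0.0
```

```bash
python3 - <<'E'
from h import *
plan(.5537,.2265,.127,92.75)
E
```

```text
t 4.22 tcp [0.5532 0.2284 0.1275] tool x [ 0.999  0.049 -0.   ] y [ 0.049 -0.999  0.   ] z [-0. -0. -1.] j [ 0.31  0.19  1.6  -0.    1.36  1.83] F [-0.3 -0.1  0.1] gap 92.7 grip 0.0
travel total [0.01 0.05 0.01]
cur yaw -87.21 turn z units 0.01
```

Call:
{"fn": "apply_moves", "kwargs": {
  "motion": [
    {"travel": [0.01, 0.05, 0.01], "turn": [0, 0, 0], "claw": 70},
    {"travel": [0, 0, 0], "turn": [0, 0, 0], "claw": 55},
    {"travel": [0, 0, 0], "turn": [0, 0, 0], "claw": 50},
    {"travel": [0, 0, 0], "turn": [0, 0, 0], "claw": 48},
    {"travel": [0, 0, 0], "turn": [0, 0, 0], "claw": 47},
    {"travel": [0, 0, 0], "turn": [0, 0, 0], "claw": 47},
    {"travel": [0, 0, 0], "turn": [0, 0, 0], "claw": 47},
    {"travel": [0, 0, 0], "turn": [0, 0, 0], "claw": 47},
    {"travel": [0, 0, 0], "turn": [0, 0, 0], "claw": 47},
    {"travel": [0, 0, 0], "turn": [0, 0, 0], "claw": 47}
  ]
}}

```text
time_s: 5.05
tool_pos: [0.5544, 0.2275, 0.1281]
ee_rot: [1.0, 0.025, 0.001, -0.0]
ft_force: [-0.7, -1.4, 6.4]
finger_gap: 0.508
grip_force: 5.5
```

Call:
{"fn": "apply_moves", "kwargs": {
  "motion": [
    {"travel": [0, 0, -0.1], "turn": [0, 0, 0], "claw": 47},
    {"travel": [0, 0, -0.2], "turn": [0, 0, 0], "claw": 47},
    {"travel": [0, 0, -0.3], "turn": [0, 0, 0], "claw": 47},
    {"travel": [0, 0, -0.35], "turn": [0, 0, 0], "claw": 47},
    {"travel": [0, 0, -0.35], "turn": [0, 0, 0], "claw": 47},
    {"travel": [0, 0, -0.35], "turn": [0, 0, 0], "claw": 47},
    {"travel": [0, 0, -0.35], "turn": [0, 0, 0], "claw": 47},
    {"travel": [0, 0, -0.35], "turn": [0, 0, 0], "claw": 47},
    {"travel": [0, 0, -0.2], "turn": [0, 0, 0], "claw": 47},
    {"travel": [0, 0, -0.1], "turn": [0, 0, 0], "claw": 47},
    {"travel": [0, 0, 0], "turn": [0, 0, 0], "claw": 47},
    {"travel": [0, 0, 0], "turn": [0, 0, 0], "claw": 47}
  ]
}}

```text
time_s: 6.05
tool_pos: [0.5535, 0.2273, 0.2322]
ee_rot: [1.0, 0.025, -0.0, 0.0]
ft_force: [-0.8, 0.9, -2.2]
finger_gap: 0.508
grip_force: 4.1
```

```bash
python3 - <<'E'
from h import *
plan(.515,.0138,.20,84.9)
for n in("scene","side"):
    p,d,c=cloud(n); np.savez(f"pics/{n}1.npz",p=p,d=d,**c); X=deproj(d,c)
    k=(d>0)&(np.hypot(X[...,0]-.554,X[...,1]-.2265)<.04)
    for lo,hi in((.11,.12),(.12,.135),(.135,.15),(.15,.17),(.17,.185),(.187,.21)):
        q=k&(X[...,2]>lo)&(X[...,2]<hi)
        if q.sum()>3: print(n,lo,q.sum(),X[q].mean(0).round(4),X[q].min(0).round(4),X[q].max(0).round(4))
E
```

```text
t 6.05 tcp [0.5535 0.2273 0.2322] tool x [ 0.999  0.05  -0.   ] y [ 0.05  -0.999  0.   ] z [-0. -0. -1.] j [ 0.3   0.12  1.47 -0.    1.55  1.83] F [-0.8  0.9 -2.2] gap 47.2 grip 4.1
travel total [-1.23  5.28  0.81]
cur yaw -87.15 turn z units 1.33
scene 0.12 32 [0.5496 0.2307 0.1305] [0.5464 0.215  0.1218] [0.5548 0.2432 0.1349]
scene 0.135 57 [0.5503 0.2286 0.1409] [0.5462 0.2136 0.1353] [0.5581 0.2425 0.15  ]
scene 0.15 56 [0.5503 0.2299 0.1603] [0.5475 0.2152 0.1508] [0.5543 0.242  0.17  ]
scene 0.17 25 [0.5499 0.2365 0.1774] [0.5476 0.218  0.1704] [0.5535 0.2419 0.1849]
scene 0.187 208 [0.5461 0.2297 0.2033] [0.531  0.2147 0.1873] [0.57   0.2437 0.2099]
side 0.12 22 [0.5532 0.2219 0.13  ] [0.5491 0.2106 0.1209] [0.5586 0.2392 0.1349]
side 0.135 31 [0.5528 0.2244 0.1417] [0.5492 0.2086 0.1359] [0.5584 0.2425 0.1497]
side 0.15 43 [0.5537 0.2239 0.1595] [0.5499 0.2119 0.1503] [0.5591 0.2381 0.17  ]
side 0.17 28 [0.5537 0.2243 0.1775] [0.5503 0.214  0.1705] [0.5591 0.2362 0.1848]
side 0.187 118 [0.552  0.2205 0.2019] [0.5338 0.211  0.1871] [0.5746 0.2371 0.2099]
```

Call:
{"fn": "apply_moves", "kwargs": {
  "motion": [
    {"travel": [0, 0, 0], "turn": [0, 0, 0.45], "claw": 47},
    {"travel": [0, 0.1, 0], "turn": [0, 0, 0.45], "claw": 47},
    {"travel": [0, 0.3, 0], "turn": [0, 0, 0.43], "claw": 47},
    {"travel": [-0.06, 0.6, 0], "turn": [0, 0, 0], "claw": 47},
    {"travel": [-0.06, 0.7, 0], "turn": [0, 0, 0], "claw": 47},
    {"travel": [-0.06, 0.8, 0], "turn": [0, 0, 0], "claw": 47},
    {"travel": [-0.06, 0.8, 0], "turn": [0, 0, 0], "claw": 47},
    {"travel": [-0.06, 0.8, 0], "turn": [0, 0, 0], "claw": 47},
    {"travel": [-0.06, 0.6, 0.2], "turn": [0, 0, 0], "claw": 47},
    {"travel": [-0.06, 0.4, 0.3], "turn": [0, 0, 0], "claw": 47},
    {"travel": [-0.06, 0.2, 0.3], "turn": [0, 0, 0], "claw": 47},
    {"travel": [0, 0.1, 0.3], "turn": [0, 0, 0], "claw": 47}
  ]
}}

```text
time_s: 7.15
tool_pos: [0.5152, 0.0125, 0.1873]
ee_rot: [0.999, -0.046, -0.001, 0.0]
ft_force: [-0.1, -0.1, -1.3]
finger_gap: 0.511
grip_force: 4.1
```

Call:
{"fn": "apply_moves", "kwargs": {
  "motion": [
    {"travel": [0, 0, 0.3], "turn": [0, 0, 0], "claw": 47},
    {"travel": [0, 0, 0.1], "turn": [0, 0, 0], "claw": 47},
    {"travel": [0, 0, 0], "turn": [0, 0, 0], "claw": 47},
    {"travel": [0, 0, 0], "turn": [0, 0, 0], "claw": 47}
  ]
}}

```text
time_s: 7.48
tool_pos: [0.5161, 0.0147, 0.1724]
ee_rot: [0.999, -0.044, -0.0, -0.0]
ft_force: [0.7, -0.5, -0.9]
finger_gap: 0.508
grip_force: 4.1
```

```bash
python3 - <<'E'
from h import *
plan(.515,.0138,.17,84.9)
o=np.zeros((600,800,3),np.uint8); y=0
T=bot.observe()["tool_pos"]
for n,(x0,y0,f,w) in dict(wrist=(0,0,2,200),scene=(400,0,5,75),side=(400,305,5,75)).items():
    p,d,c=cloud(n); np.savez(f"pics/{n}2.npz",p=p,d=d,**c)
    u,v=proj([T[0],T[1],.055 if n!="wrist" else .05],c); h=int(w*(.75 if n!="wrist" else 1.4))
    u,v=int(u-w/2),int(v-h/2); u=max(u,0);v=max(v,0)
    im=p[v:v+h,u:u+w]; im=cv2.resize(im,None,fx=f,fy=f,interpolation=3); im=im[:600-y0,:800-x0]
    o[y0:y0+im.shape[0],x0:x0+im.shape[1]]=im; print(n,"crop origin",u,v,"scale",f)
cv2.imwrite("pics/tri.png",o[:,:,::-1])
E
```

```text
t 7.48 tcp [0.5161 0.0147 0.1724] tool x [ 0.996 -0.088 -0.001] y [-0.088 -0.996 -0.   ] z [-0.001  0.    -1.   ] j [-0.07 -0.07  1.78  0.    1.43  1.59] F [ 0.7 -0.5 -0.9] gap 47.3 grip 4.1
travel total [-0.03  0.02  0.06]
cur yaw -95.07 turn z units 0.01
wrist crop origin 154 53 scale 2
scene crop origin 213 187 scale 5
side crop origin 215 179 scale 5
```

View pics/tri.png

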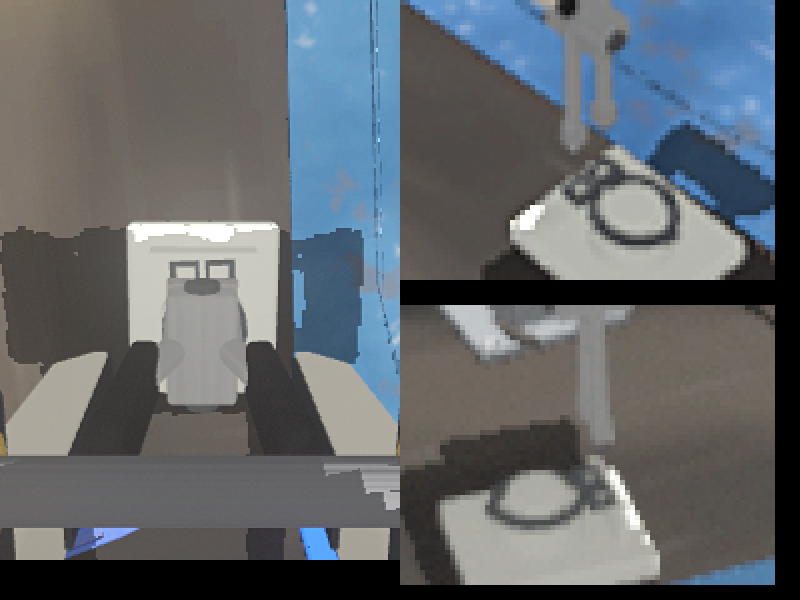

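The triple crop shows, in the wrist view, the eyelets at (246,188.5)/(264,187.5) just beyond the pivot block and centred on it; the scene and side views show the two pins hanging just above the eyelets. I measure the relative offset.

```bash
python3 - <<'E'
from h import *
T=np.array([.5161,.0147,.1724]); tx=np.array([.996,-.088,0]); ty=np.array([-.088,-.996,0])
def L(f): 
    g=np.load(f"pics/{f}.npz"); return g["p"],g["d"],{k:g[k] for k in("intrinsics","xyz","rotation")}
p,d,c=L("wrist2"); X=deproj(d,c)
e1,e2=ray(246,188.5,c,.034),ray(264,187.5,c,.034); print("eyes",e1,e2,(e1+e2)/2,np.linalg.norm(e1-e2))
def loc(P): return np.c_[(P-T)@tx,(P-T)@ty,P[:,2]]*1000
def rep(nm,q):
    Q=loc(X[q]); 
    if len(Q)>4: print(nm,len(Q),"mean",Q.mean(0).round(1),"p2",np.percentile(Q,2,0).round(1),"p98",np.percentile(Q,98,0).round(1))
near=(d>0)&(np.hypot(X[...,0]-T[0],X[...,1]-T[1])<.045)
rep("block top",near&(abs(X[...,2]-.147)<.004)); 
for n in("scene2","side2"):
    p,d,c=L(n); X=deproj(d,c); near=(d>0)&(np.hypot(X[...,0]-T[0],X[...,1]-T[1])<.03)
    for lo in(.05,.06,.066,.08,.095,.11): rep(n+str(lo),near&(X[...,2]>lo)&(X[...,2]<lo+.015))
    for s in(-8.2,8.2):
        for z in(.0574,.0664): 
            P=T+ty*s/1000; print("pred",s,z,np.round(proj([P[0],P[1],z],c),1))
    for s in (-8,8):
        P=np.array([.515,.0138,0])+ty*s/1000; print("pred eye",np.round(proj([P[0],P[1],.034],c),1))
E
```

```text
eyes [0.51736249 0.0221881  0.034     ] [0.51682116 0.00531516 0.034     ] [0.51709183 0.01375163 0.034     ] 0.016881622234417925
block top 1924 mean [  1.2   0.5 145.3] p2 [-17.6  -9.9 143.4] p98 [ 18.1  11.  149.5]
scene20.06 23 mean [-2.5 -4.7 70.6] p2 [ -6.  -16.   64.2] p98 [ 3.8 11.4 74.8]
scene20.066 45 mean [-2.1 -3.1 74.7] p2 [ -5.5 -16.2  68. ] p98 [ 3.7 12.1 80.6]
scene20.08 28 mean [-2.1 -4.  88. ] p2 [ -4.8 -15.8  80.5] p98 [ 1.6  9.6 93.9]
scene20.095 31 mean [ -1.7  -4.1 102.7] p2 [ -4.1 -15.   95.3] p98 [  3.1  10.2 109.5]
scene20.11 22 mean [ -1.2 -10.9 117.2] p2 [ -4.3 -15.3 110.3] p98 [  3.3   8.6 124.6]
pred -8.2 0.0574 [248.1 216.7]
pred -8.2 0.0664 [248.  214.2]
pred 8.2 0.0574 [253.  213.2]
pred 8.2 0.0664 [253.  210.6]
pred eye [248.9 223.2]
pred eye [253.7 219.7]
side20.06 22 mean [ 0.5  6.2 70.3] p2 [ -3.2 -13.   61.7] p98 [ 6.3 14.8 74.8]
side20.066 38 mean [ 0.2  5.6 74.9] p2 [ -3.4 -15.   67.6] p98 [ 6.3 15.1 80.6]
side20.08 34 mean [ 0.7  5.4 87.5] p2 [ -2.7 -10.5  80.4] p98 [ 5.4 15.2 94.2]
side20.095 35 mean [  1.    5.6 103.4] p2 [-1.9 -9.2 95.9] p98 [  5.6  14.7 109.8]
side20.11 27 mean [  0.8   4.8 118.2] p2 [ -1.9  -8.1 110.6] p98 [  4.5  13.9 124.3]
pred -8.2 0.0574 [252.2 204.5]
pred -8.2 0.0664 [252.  201.4]
pred 8.2 0.0574 [254.1 208.4]
pred 8.2 0.0664 [254.  205.3]
pred eye [252.2 212.8]
pred eye [254.1 216.7]
```

```bash
python3 - <<'E'
from h import *
def L(f): 
    g=np.load(f"pics/{f}.npz"); return g["p"],g["d"],{k:g[k] for k in("intrinsics","xyz","rotation")}
th=np.radians(-5.1); ex=np.array([np.cos(th),np.sin(th)]); ey=np.array([-ex[1],ex[0]]); O=np.array([.4869,.0163])
for f in("w2","wrist2"):
    p,d,c=L(f); g=p.max(2).astype(np.float32)
    def samp(xs,y):
        P=O+np.outer(xs,ex)+y*ey; u,v=proj(np.c_[P,np.full(len(xs),.034)],c); return cv2.remap(g,u.astype(np.float32)[None],v.astype(np.float32)[None],1)[0]
    xs=np.arange(.018,.046,.001)
    for y in(-.008,.008): print(f,"along x at y",y,np.mean([samp(xs,y+e) for e in(-.002,0,.002)],0).astype(int))
    print("xs mm",(xs*1000).astype(int)); ys=np.arange(-.018,.019,.001)
    print(f,"along y (-18..18)",np.array([np.mean(samp(np.array([.026,.028,.030]),y)) for y in ys]).astype(int))
E
```

```text
w2 along x at y -0.008 [213 200 198 199 205 204 197 207 250 249 253 251 219 201 208 191 202 251
 255 255 255 255 255 255 255 255 255 255]
w2 along x at y 0.008 [202 199 201 206 210 203 198 233 255 255 255 255 234 203 206 194 231 255
 255 255 255 255 255 255 255 255 252 251]
xs mm [18 19 20 21 22 23 24 25 26 27 28 29 30 31 32 33 34 35 36 37 38 39 40 41
 42 43 44 45]
w2 along y (-18..18) [238 237 235 234 202 201 200 206 238 247 242 238 242 240 240 222 196 232
 239 239 217 197 211 243 253 247 245 249 245 246 231 199 196 197 234 240
 241]
wrist2 along x at y -0.008 [155 148 137 129 128 132 131 130 137 177 204 203 203 204 209 142 111 100
 196 205 203 194 185 187 197 201 223 255]
wrist2 along x at y 0.008 [156 147 130 122 121 124 123 124 138 179 204 204 204 207 175 123 107 153
 203 204 203 194 186 188 197 204 204 203]
xs mm [18 19 20 21 22 23 24 25 26 27 28 29 30 31 32 33 34 35 36 37 38 39 40 41
 42 43 44 45]
wrist2 along y (-18..18) [202 201 195 152 123 118 151 182 185 184 183 180 176 175 176 141 109 155
 171 173 127 109 161 179 179 178 182 184 185 186 174 141 124 119 177 195
 202]
```

Tips and eyelets line up within about 1 mm (tips ≈(0.515, 0.0142), eyes ≈(0.515, 0.014)). I descend and watch the force.

Call:
{"fn": "apply_moves", "kwargs": {
  "motion": [
    {"travel": [0, 0, 0.2], "turn": [0, 0, 0], "claw": 47},
    {"travel": [0, 0, 0.2], "turn": [0, 0, 0], "claw": 47},
    {"travel": [0, 0, 0.12], "turn": [0, 0, 0], "claw": 47},
    {"travel": [0, 0, 0.06], "turn": [0, 0, 0], "claw": 47},
    {"travel": [0, 0, 0], "turn": [0, 0, 0], "claw": 47}
  ]
}}

```text
time_s: 8.05
tool_pos: [0.5153, 0.014, 0.1481]
ee_rot: [0.999, -0.045, -0.001, -0.0]
ft_force: [0.0, -0.2, -1.7]
finger_gap: 0.507
grip_force: 4.2
```

```bash
python3 - <<'E'
from h import *
plan(.515,.0142,.1415,84.9)
T=bot.observe()["tool_pos"]; o=np.zeros((600,800,3),np.uint8)
for n,x0,f in(("scene",0,10),("side",400,10)):
    p,d,c=cloud(n); np.savez(f"pics/{n}3.npz",p=p,d=d,**c); u,v=proj([.513,.014,.04],c); u,v=int(u-20),int(v-28)
    o[:560,x0:x0+400]=cv2.resize(p[v:v+56,u:u+40],None,fx=f,fy=f,interpolation=3)
    print(n,u,v)
cv2.imwrite("pics/pin.png",o[:,:,::-1])
E
```

```text
t 8.05 tcp [0.5153 0.014  0.1481] tool x [ 0.996 -0.089 -0.002] y [-0.089 -0.996 -0.   ] z [-0.002  0.    -1.   ] j [-0.07 -0.05  1.81  0.    1.39  1.59] F [ 0.  -0.2 -1.7] gap 47.2 grip 4.2
travel total [-0.01 -0.    0.17]
cur yaw -95.13 turn z units -0.0
scene 231 192
side 232 184
```

View pics/pin.png

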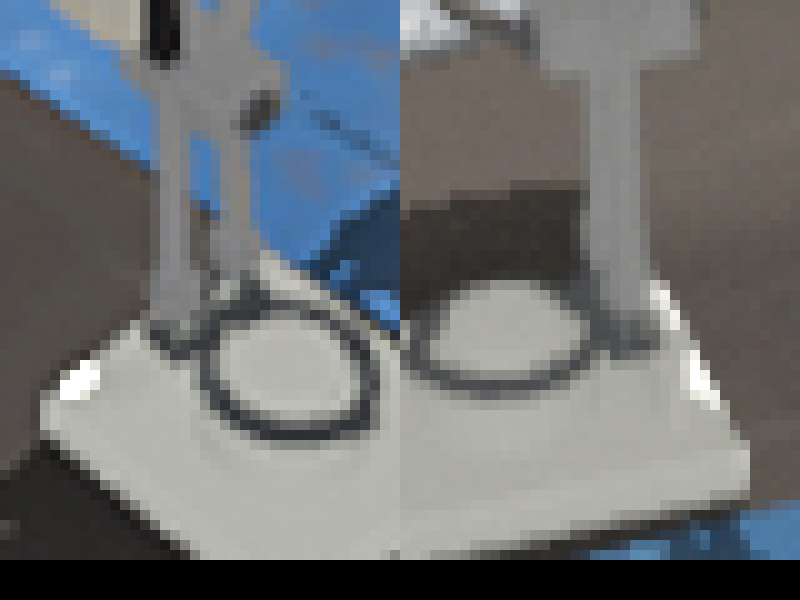

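The close crop shows both jaws directly above the eyelets in both views (scene ≈(249,224) and (255,220); side ≈(254,217)). No contact force so far, so I go down the last 6–7 mm.

Call:
{"fn": "apply_moves", "kwargs": {
  "motion": [
    {"travel": [0, 0, 0.06], "turn": [0, 0, 0], "claw": 47},
    {"travel": [0, 0, 0.06], "turn": [0, 0, 0], "claw": 47},
    {"travel": [0, 0, 0.04], "turn": [0, 0, 0], "claw": 47},
    {"travel": [0, 0, 0], "turn": [0, 0, 0], "claw": 47},
    {"travel": [0, 0, 0], "turn": [0, 0, 0], "claw": 47}
  ]
}}

```text
time_s: 8.57
tool_pos: [0.516, 0.0139, 0.1429]
ee_rot: [0.999, -0.045, -0.0, -0.0]
ft_force: [-0.1, -0.5, -2.0]
finger_gap: 0.505
grip_force: 4.1
```

```bash
python3 - <<'E'
from h import *
plan(.515,.0142,.1415,84.9)
E
```

```text
t 8.57 tcp [0.516  0.0139 0.1429] tool x [ 0.996 -0.089 -0.   ] y [-0.089 -0.996  0.   ] z [-0.  0. -1.] j [-0.07 -0.05  1.81 -0.    1.38  1.59] F [-0.1 -0.5 -2. ] gap 47.0 grip 4.1
travel total [-0.03 -0.01  0.03]
cur yaw -95.13 turn z units -0.0
```

Call:
{"fn": "apply_moves", "kwargs": {
  "motion": [
    {"travel": [0, 0, 0.05], "turn": [0, 0, 0], "claw": 47},
    {"travel": [0, 0, 0], "turn": [0, 0, 0], "claw": 45},
    {"travel": [0, 0, 0], "turn": [0, 0, 0], "claw": 43},
    {"travel": [0, 0, 0.01], "turn": [0, 0, 0], "claw": 41},
    {"travel": [0, 0, 0.01], "turn": [0, 0, 0], "claw": 39},
    {"travel": [0, 0, 0.01], "turn": [0, 0, 0], "claw": 37},
    {"travel": [0, 0, 0.01], "turn": [0, 0, 0], "claw": 35},
    {"travel": [0, 0, 0], "turn": [0, 0, 0], "claw": 33},
    {"travel": [0, 0, 0], "turn": [0, 0, 0], "claw": 31},
    {"travel": [0, 0, 0], "turn": [0, 0, 0], "claw": 28},
    {"travel": [0, 0, 0], "turn": [0, 0, 0], "claw": 25},
    {"travel": [0, 0, 0], "turn": [0, 0, 0], "claw": 25}
  ]
}}

```text
time_s: 9.57
tool_pos: [0.5174, 0.0138, 0.1413]
ee_rot: [0.999, -0.045, 0.002, 0.0]
ft_force: [-0.5, 0.3, 7.9]
finger_gap: 0.382
grip_force: 30.1
```

```bash
python3 - <<'E'
from h import *
plan(.515,.0142,.1415,84.9)
E
```

```text
t 9.57 tcp [0.5174 0.0138 0.1413] tool x [ 0.996 -0.089  0.003] y [-0.089 -0.996 -0.   ] z [ 0.003 -0.    -1.   ] j [-0.07 -0.05  1.81 -0.    1.37  1.59] F [-0.5  0.3  7.9] gap 35.6 grip 30.1
travel total [-0.06 -0.   -0.01]
cur yaw -95.12 turn z units -0.0
```

Call:
{"fn": "apply_moves", "kwargs": {
  "motion": [
    {"travel": [0, 0, -0.03], "turn": [0, 0, 0], "claw": 20},
    {"travel": [0, 0, -0.03], "turn": [0, 0, 0], "claw": 20},
    {"travel": [0, 0, 0], "turn": [0, 0, 0], "claw": 20},
    {"travel": [0, 0, 0], "turn": [0, 0, 0], "claw": 20},
    {"travel": [0, 0, 0], "turn": [0, 0, 0], "claw": 20}
  ]
}}

```text
time_s: 9.98
tool_pos: [0.5159, 0.0139, 0.1415]
ee_rot: [0.999, -0.045, -0.0, -0.0]
ft_force: [0.1, -0.7, -1.1]
finger_gap: 0.346
grip_force: 29.9
```

```bash
python3 - <<'E'
from h import *
plan(.515,.0142,.1415,84.9)
E
```

```text
t 9.98 tcp [0.5159 0.0139 0.1415] tool x [ 0.996 -0.089 -0.   ] y [-0.089 -0.996 -0.   ] z [-0.  0. -1.] j [-0.07 -0.05  1.81  0.    1.38  1.59] F [ 0.1 -0.7 -1.1] gap 32.2 grip 29.9
travel total [-0.02 -0.    0.  ]
cur yaw -95.13 turn z units -0.0
```

Handles are at the stop (32 mm). Lift gently.

Call:
{"fn": "apply_moves", "kwargs": {
  "motion": [
    {"travel": [0, 0, -0.05], "turn": [0, 0, 0], "claw": 20},
    {"travel": [0, 0, -0.08], "turn": [0, 0, 0], "claw": 20},
    {"travel": [0, 0, -0.12], "turn": [0, 0, 0], "claw": 20},
    {"travel": [0, 0, -0.15], "turn": [0, 0, 0], "claw": 20},
    {"travel": [0, 0, -0.15], "turn": [0, 0, 0], "claw": 20},
    {"travel": [0, 0, -0.15], "turn": [0, 0, 0], "claw": 20},
    {"travel": [0, 0, -0.1], "turn": [0, 0, 0], "claw": 20},
    {"travel": [0, 0, -0.05], "turn": [0, 0, 0], "claw": 20},
    {"travel": [0, 0, 0], "turn": [0, 0, 0], "claw": 20},
    {"travel": [0, 0, 0], "turn": [0, 0, 0], "claw": 20},
    {"travel": [0, 0, 0], "turn": [0, 0, 0], "claw": 20},
    {"travel": [0, 0, 0], "turn": [0, 0, 0], "claw": 20}
  ]
}}

```text
time_s: 10.98
tool_pos: [0.5158, 0.0139, 0.1754]
ee_rot: [0.999, -0.045, -0.0, 0.0]
ft_force: [0.4, 0.4, -2.2]
finger_gap: 0.35
grip_force: 29.9
```

```bash
cat > ring.py <<'E'
from h import *
def ring(n,zlo,zhi,r=.07,T=None,save=None):
    "points of the ring held by the pliers, in the tool-aligned frame (mm) about the TCP"
    s=bot.observe(); p,d,c=cloud(n); X=deproj(d,c); M=R.from_quat(s["ee_rot"]).as_matrix(); T=s["tool_pos"]
    if save: np.savez(f"pics/{save}.npz",p=p,d=d,T=T,M=M,**c)
    L=(X-T)@M*1000; q=(d>0)&(L[...,2]>zlo)&(L[...,2]<zhi)&(np.hypot(L[...,0]+25,L[...,1])<45)
    return p,d,c,X,L,q
E
python3 - <<'E'
from ring import *
plan(.515,.0142,.22)
o=np.zeros((600,800,3),np.uint8)
for n,x0 in(("scene",0),("side",400)):
    p,d,c,X,L,q=ring(n,95,120,save=n+"4")
    Q=L[q]; print(n,len(Q),Q.min(0).round(1),Q.max(0).round(1))
    h=np.histogram(Q[:,2],bins=np.arange(95,121,2.5))[0]; print(h)
    W=Q[Q[:,0]<-12]; 
    if len(W)>10:
        A=np.c_[W[:,:2],np.ones(len(W))]; co=np.linalg.lstsq(A,W[:,2],rcond=None)[0]; print("plane z=ax+by+c",co.round(3),"extent",W.min(0).round(1),W.max(0).round(1))
    u,v=proj([.5,.014,.065],c); u,v=int(u-32),int(v-45)
    o[:,x0:x0+400]=cv2.resize(p[v:v+90,u:u+60],(400,600),interpolation=3); print(u,v)
cv2.imwrite("pics/lift.png",o[:,:,::-1])
E
```

```text
t 10.98 tcp [0.5158 0.0139 0.1754] tool x [ 0.996 -0.089 -0.001] y [-0.089 -0.996  0.   ] z [-0.001  0.    -1.   ] j [-0.07 -0.07  1.77 -0.    1.44  1.59] F [ 0.4  0.4 -2.2] gap 32.6 grip 29.9
travel total [-0.02 -0.01 -1.12]
scene 178 [-54.3 -24.8  95.3] [  4.9  24.1 113.7]
[ 8  8  6 14 42 78 17  5  0  0]
plane z=ax+by+c [5.00000e-03 1.00000e-03 1.08398e+02] extent [-54.3 -24.8 103.4] [-13.2  24.1 113.5]
223 170
side 184 [-52.3 -25.   95.2] [  6.1  25.3 113.9]
[10 10  9 15 69 54 16  1  0  0]
plane z=ax+by+c [ 6.00000e-03 -1.00000e-03  1.07858e+02] extent [-52.3 -25.  104. ] [-12.4  25.3 111.8]
214 160
```

View pics/lift.png

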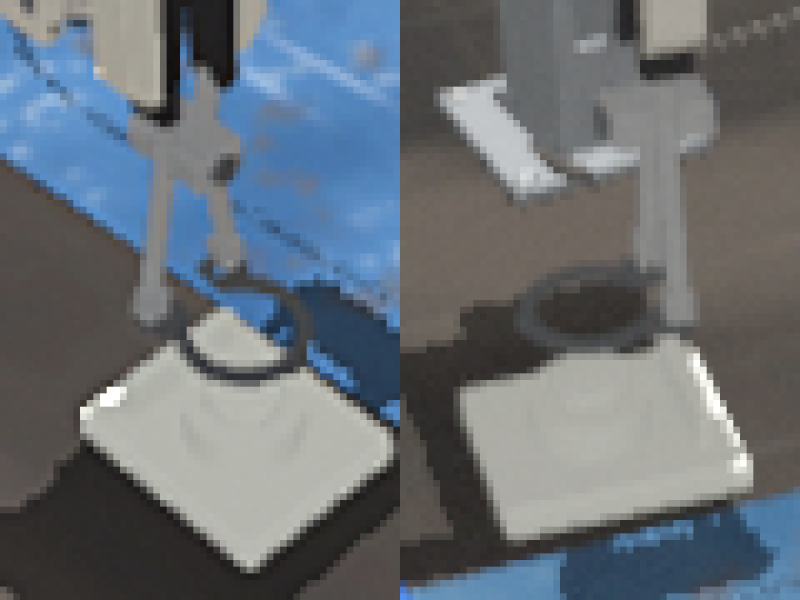

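The lift crop shows the spread ring hanging level on both pins, clear of the stand (scene ≈(258,218), side ≈(305,207)). Now I locate the ring centre in the tool frame.

```bash
cat > fit.py <<'E'
from h import *
from scipy.optimize import least_squares
def L(f): g=np.load(f"pics/{f}.npz"); return g["p"],g["d"],{k:g[k] for k in("intrinsics","xyz","rotation")},g["T"],g["M"]
def mid(f):
    "ring mid-line on the top face, via dark mask on the plane z=top -> polar mid radius"
    p,d,c,T,M=L(f); X=deproj(d,c); l=(X-T)@M*1000
    q=(d>0)&(l[...,2]>104)&(l[...,2]<113)&(np.hypot(l[...,0]+26,l[...,1])<36)&(l[...,0]<-10)
    v,u=np.nonzero(q); P=np.array([ray(a,b,c,T[2]-.1085) for a,b in zip(u,v)]); return (P-T)@M*1000
E
python3 - <<'E'
from fit import *
for f in("scene4","side4"):
    P=mid(f)
    for lab,S in (("all",P),):
        r=least_squares(lambda k:np.hypot(S[:,0]-k[0],S[:,1]-k[1])-k[2],[-26,0,23],loss="soft_l1")
        print(f,len(S),r.x.round(2),"rms",np.sqrt(np.mean(r.fun**2)).round(2),S.min(0).round(1),S.max(0).round(1))
    # inner & outer boundary by angle
    a=np.degrees(np.arctan2(P[:,1],-(P[:,0]+26))); rr=np.hypot(P[:,0]+26,P[:,1])
    for lo in range(-100,100,40):
        k=(a>=lo)&(a<lo+40)
        if k.any(): print(lo+20,k.sum(),rr[k].min().round(1),rr[k].max().round(1))
E
```

```text
scene4 100 [-27.82  -0.86  22.29] rms 2.12 [-53.8 -25.6 108.5] [ -9.3  24.3 108.5]
-80 17 19.7 27.0
-40 16 20.6 27.1
0 16 21.6 28.0
40 9 20.2 25.4
80 14 18.0 24.5
side4 102 [-26.36  -0.25  22.15] rms 2.68 [-52.1 -27.  108.5] [ -9.7  25.8 108.5]
-80 17 17.6 27.1
-40 10 18.2 24.6
0 13 18.8 26.4
40 15 17.7 25.9
80 17 17.7 26.0
```

Call:
{"fn": "apply_moves", "kwargs": {
  "motion": [
    {"travel": [0, 0, -0.1], "turn": [0, 0, 0], "claw": 20},
    {"travel": [0, 0, -0.2], "turn": [0, 0, 0], "claw": 20},
    {"travel": [0, 0, -0.26], "turn": [0, 0, 0], "claw": 20},
    {"travel": [0, 0, -0.26], "turn": [0, 0, 0], "claw": 20},
    {"travel": [0, 0.05, -0.26], "turn": [0, 0, 0], "claw": 20},
    {"travel": [0, 0.1, -0.2], "turn": [0, 0, 0], "claw": 20},
    {"travel": [0, 0.15, -0.1], "turn": [0, 0, 0], "claw": 20},
    {"travel": [0, 0.2, 0], "turn": [0, 0, 0], "claw": 20},
    {"travel": [0.02, 0.3, 0], "turn": [0, 0, 0], "claw": 20},
    {"travel": [0.02, 0.35, 0], "turn": [0, 0, 0], "claw": 20},
    {"travel": [0.02, 0.35, 0], "turn": [0, 0, 0], "claw": 20},
    {"travel": [0.02, 0.35, 0], "turn": [0, 0, 0], "claw": 20}
  ]
}}

```text
time_s: 12.08
tool_pos: [0.512, -0.0617, 0.2301]
ee_rot: [0.999, -0.045, -0.001, -0.0]
ft_force: [0.3, -0.7, -2.2]
finger_gap: 0.348
grip_force: 29.9
```

Call:
{"fn": "apply_moves", "kwargs": {
  "motion": [
    {"travel": [0.02, 0.35, 0], "turn": [0, 0, 0], "claw": 20},
    {"travel": [0.02, 0.35, 0], "turn": [0, 0, 0], "claw": 20},
    {"travel": [0.02, 0.35, 0], "turn": [0, 0, 0], "claw": 20},
    {"travel": [0.02, 0.35, 0], "turn": [0, 0, 0], "claw": 20},
    {"travel": [0.02, 0.35, 0], "turn": [0, 0, 0], "claw": 20},
    {"travel": [0.02, 0.35, 0], "turn": [0, 0, 0], "claw": 20},
    {"travel": [0.02, 0.35, 0], "turn": [0, 0, 0], "claw": 20},
    {"travel": [0.02, 0.3, 0], "turn": [0, 0, 0], "claw": 20},
    {"travel": [0, 0.25, 0], "turn": [0, 0, 0], "claw": 20},
    {"travel": [0, 0.2, 0], "turn": [0, 0, 0], "claw": 20},
    {"travel": [0, 0.1, 0], "turn": [0, 0, 0], "claw": 20},
    {"travel": [0, 0, 0], "turn": [0, 0, 0], "claw": 20}
  ]
}}

```text
time_s: 13.08
tool_pos: [0.5071, -0.1929, 0.2309]
ee_rot: [0.999, -0.045, -0.0, -0.0]
ft_force: [-0.7, -0.5, -2.4]
finger_gap: 0.345
grip_force: 29.9
```

```bash
python3 - <<'E'
from h import *
plan(.5056,-.2102,.23,84.9)
E
```

```text
t 13.08 tcp [ 0.5071 -0.1929  0.2309] tool x [ 0.996 -0.09  -0.   ] y [-0.09  -0.996  0.   ] z [-0.  0. -1.] j [-0.46 -0.03  1.63 -0.    1.54  1.2 ] F [-0.7 -0.5 -2.4] gap 32.1 grip 29.9
travel total [0.   0.43 0.02]
cur yaw -95.17 turn z units -0.01
```

Call:
{"fn": "apply_moves", "kwargs": {
  "motion": [
    {"travel": [0, 0.1, 0], "turn": [0, 0, 0], "claw": 20},
    {"travel": [0, 0.13, 0], "turn": [0, 0, 0], "claw": 20},
    {"travel": [0, 0.12, 0], "turn": [0, 0, 0], "claw": 20},
    {"travel": [0, 0.08, 0], "turn": [0, 0, 0], "claw": 20},
    {"travel": [0, 0, 0], "turn": [0, 0, 0], "claw": 20},
    {"travel": [0, 0, 0], "turn": [0, 0, 0], "claw": 20},
    {"travel": [0, 0, 0], "turn": [0, 0, 0], "claw": 20}
  ]
}}

```text
time_s: 13.67
tool_pos: [0.5058, -0.2091, 0.231]
ee_rot: [0.999, -0.045, 0.0, -0.0]
ft_force: [-0.6, 0.4, -2.3]
finger_gap: 0.35
grip_force: 29.9
```

```bash
python3 - <<'E'
from fit import *
from ring import ring
plan(.5056,-.2102,.23,84.9)
for n in("scene","side"):
    p,d,c,X,l,q=ring(n,95,120,save=n+"5"); P=mid(n+"5")
    r=least_squares(lambda k:np.hypot(P[:,0]-k[0],P[:,1]-k[1])-k[2],[-26,0,23],loss="soft_l1")
    T,M=L(n+"5")[3:]; C=T+M@np.array([*r.x[:2],108.5])/1000
    Q=l[(d>0)&(l[...,2]>102)&(l[...,2]<114)&(np.hypot(l[...,0]+26,l[...,1])<32)&(l[...,0]<-12)]; co=np.linalg.lstsq(np.c_[Q[:,:2],np.ones(len(Q))],Q[:,2],rcond=None)[0]
    print(n,len(P),r.x.round(2),"world",C.round(4),"plane",co.round(3),"z range",np.percentile(Q[:,2],[5,50,95]).round(1))
    k=(d>0)&(np.hypot(X[...,0]-.479,X[...,1]+.207)<.045)
    for lo,hi in((.05,.058),(.078,.085)):
        S=X[k&(X[...,2]>lo)&(X[...,2]<hi)]; 
        if len(S)>10: print(" hub",lo,len(S),np.array(cv2.minEnclosingCircle(S[:,:2].astype(np.float32))[0]).round(4),S[:,:2].min(0).round(4),S[:,:2].max(0).round(4))
E
```

```text
t 13.67 tcp [ 0.5058 -0.2091  0.231 ] tool x [ 0.996 -0.089  0.   ] y [-0.089 -0.996 -0.   ] z [ 0.  0. -1.] j [-0.49 -0.02  1.62  0.    1.54  1.17] F [-0.6  0.4 -2.3] gap 32.5 grip 29.9
travel total [-0.    0.03  0.03]
cur yaw -95.13 turn z units -0.0
scene 88 [-28.31  -1.58  22.07] world [ 0.4777 -0.205   0.1225] plane [ 1.60000e-02 -1.10000e-02  1.09002e+02] z range [106.  108.4 111.3]
 hub 0.05 248 [ 0.4788 -0.2048] [ 0.4433 -0.2373] [ 0.5154 -0.1697]
 hub 0.078 84 [ 0.4758 -0.2046] [ 0.4617 -0.2233] [ 0.4946 -0.186 ]
side 176 [-26.93   0.5   21.96] world [ 0.4789 -0.2071  0.1225] plane [1.10000e-02 3.00000e-03 1.08174e+02] z range [105.8 107.5 110.9]
 hub 0.05 533 [ 0.479  -0.2072] [ 0.4428 -0.2415] [ 0.5159 -0.1727]
 hub 0.078 166 [ 0.4797 -0.2065] [ 0.4626 -0.2241] [ 0.4969 -0.1902]
```

Ring and hub coincide to within 1 mm in both cameras. I descend.

Call:
{"fn": "apply_moves", "kwargs": {
  "motion": [
    {"travel": [0, 0.01, 0.06], "turn": [0, 0, 0], "claw": 20},
    {"travel": [0, 0, 0.1], "turn": [0, 0, 0], "claw": 20},
    {"travel": [0, 0, 0.12], "turn": [0, 0, 0], "claw": 20},
    {"travel": [0, 0, 0.12], "turn": [0, 0, 0], "claw": 20},
    {"travel": [0, 0, 0.12], "turn": [0, 0, 0], "claw": 20},
    {"travel": [0, 0, 0.12], "turn": [0, 0, 0], "claw": 20},
    {"travel": [0, 0, 0.1], "turn": [0, 0, 0], "claw": 20},
    {"travel": [0, 0, 0.05], "turn": [0, 0, 0], "claw": 20},
    {"travel": [0, 0, 0.02], "turn": [0, 0, 0], "claw": 20},
    {"travel": [0, 0, 0], "turn": [0, 0, 0], "claw": 20}
  ]
}}

```text
time_s: 14.6
tool_pos: [0.5056, -0.2096, 0.1984]
ee_rot: [0.999, -0.045, -0.0, -0.0]
ft_force: [-0.6, -0.6, -2.5]
finger_gap: 0.344
grip_force: 29.9
```

```bash
python3 - <<'E'
from fit import *
from ring import ring
plan(.5056,-.2102,.1765,84.9)
for n in("scene","side"):
    p,d,c,X,l,q=ring(n,95,120,save=n+"6"); g=p.max(2)
    T,M=L(n+"6")[3:]
    ringm=(d>0)&(l[...,2]>104)&(l[...,2]<112)&(np.hypot(l[...,0]+26,l[...,1])<31)&(np.hypot(l[...,0]+26,l[...,1])>17)&(l[...,0]<-10)
    drv=(d>0)&(abs(X[...,2]-.082)<.004)&(np.hypot(X[...,0]-.4785,X[...,1]+.207)<.02)
    print(n,ringm.sum(),X[ringm].mean(0).round(4),cv2.minEnclosingCircle(X[ringm][:,:2].astype(np.float32)),"drv",drv.sum(),X[drv].mean(0).round(4), cv2.minEnclosingCircle(X[drv][:,:2].astype(np.float32)))
E
```

```text
t 14.6 tcp [ 0.5056 -0.2096  0.1984] tool x [ 0.996 -0.089 -0.   ] y [-0.089 -0.996 -0.   ] z [-0.  0. -1.] j [-0.49 -0.    1.66  0.    1.48  1.17] F [-0.6 -0.6 -2.5] gap 32.0 grip 29.9
travel total [0.   0.02 0.55]
cur yaw -95.13 turn z units -0.0
scene 83 [ 0.4715 -0.2039  0.0899] ((0.4762002229690552, -0.20622488856315613), 0.026945028454065323) drv 51 [ 0.4778 -0.2056  0.0817] ((0.47711876034736633, -0.20590335130691528), 0.018497729673981667)
side 170 [ 0.4732 -0.2094  0.0909] ((0.47855666279792786, -0.20770055055618286), 0.025098994374275208) drv 119 [ 0.4797 -0.2073  0.083 ] ((0.47941508889198303, -0.2066059112548828), 0.0181012861430645)
```

Call:
{"fn": "apply_moves", "kwargs": {
  "motion": [
    {"travel": [0, 0, 0.05], "turn": [0, 0, 0], "claw": 20},
    {"travel": [0, 0, 0.06], "turn": [0, 0, 0], "claw": 20},
    {"travel": [0, 0, 0.06], "turn": [0, 0, 0], "claw": 20},
    {"travel": [0, 0, 0.05], "turn": [0, 0, 0], "claw": 20},
    {"travel": [0, 0, 0.03], "turn": [0, 0, 0], "claw": 20},
    {"travel": [0, 0, 0], "turn": [0, 0, 0], "claw": 20},
    {"travel": [0, 0, 0], "turn": [0, 0, 0], "claw": 20}
  ]
}}

```text
time_s: 15.28
tool_pos: [0.5056, -0.2096, 0.1885]
ee_rot: [0.999, -0.045, -0.0, -0.0]
ft_force: [0.4, 0.3, -1.8]
finger_gap: 0.346
grip_force: 29.9
```

Call:
{"fn": "apply_moves", "kwargs": {
  "motion": [
    {"travel": [0, 0, 0.05], "turn": [0, 0, 0], "claw": 20},
    {"travel": [0, 0, 0.06], "turn": [0, 0, 0], "claw": 20},
    {"travel": [0, 0, 0.06], "turn": [0, 0, 0], "claw": 20},
    {"travel": [0, 0, 0.06], "turn": [0, 0, 0], "claw": 20},
    {"travel": [0, 0, 0.05], "turn": [0, 0, 0], "claw": 20},
    {"travel": [0, 0, 0.02], "turn": [0, 0, 0], "claw": 20},
    {"travel": [0, 0, 0], "turn": [0, 0, 0], "claw": 20},
    {"travel": [0, 0, 0], "turn": [0, 0, 0], "claw": 20},
    {"travel": [0, 0, 0], "turn": [0, 0, 0], "claw": 20}
  ]
}}

```text
time_s: 16.03
tool_pos: [0.5058, -0.2097, 0.1768]
ee_rot: [0.999, -0.045, 0.0, 0.0]
ft_force: [1.1, 0.1, -2.0]
finger_gap: 0.35
grip_force: 29.9
```

```bash
python3 - <<'E'
from fit import *
from ring import ring
plan(.5056,-.2102,.1765,84.9)
for n in("scene","side"):
    p,d,c,X,l,q=ring(n,95,120,save=n+"7"); P=mid(n+"7"); T,M=L(n+"7")[3:]
    rad=np.hypot(X[...,0]-.4787,X[...,1]+.2073)
    ringm=(d>0)&(X[...,2]>.06)&(X[...,2]<.078)&(rad<.03)&(rad>.0195)&(l[...,0]<-10)
    Q=X[ringm]; co=np.linalg.lstsq(np.c_[Q[:,:2]-[.4787,-.2073],np.ones(len(Q))],Q[:,2],rcond=None)[0]
    print(n,len(Q),"z pct",np.percentile(Q[:,2],[5,25,50,75,95]).round(4),"plane",co.round(4),"circle",np.round(cv2.minEnclosingCircle(Q[:,:2].astype(np.float32))[0],4))
    sp=(d>0)&(abs(X[...,2]-.054)<.004)&(rad<.04)&(rad>.028); dr=(d>0)&(abs(X[...,2]-.082)<.004)&(rad<.016)&(rad>.011)
    print("  sprocket z",np.median(X[sp][:,2]).round(4),"driver top z",np.median(X[dr][:,2]).round(4),"drv circle",np.round(cv2.minEnclosingCircle(X[dr|((d>0)&(X[...,2]>.079)&(X[...,2]<.085)&(rad<.02))][:,:2].astype(np.float32)),4) if 0 else "")
E
```

```text
t 16.03 tcp [ 0.5058 -0.2097  0.1768] tool x [ 0.996 -0.089  0.   ] y [-0.089 -0.996  0.   ] z [ 0. -0. -1.] j [-0.49  0.01  1.69 -0.    1.44  1.17] F [ 1.1  0.1 -2. ] gap 32.6 grip 29.9
travel total [-0.    0.01  0.01]
cur yaw -95.13 turn z units -0.0
scene 61 z pct [0.0649 0.0668 0.068  0.069  0.0705] plane [ 0.0068 -0.0244  0.0681] circle [ 0.4767 -0.2045]
  sprocket z 0.0541 driver top z 0.0817 drv circle 
side 108 z pct [0.0663 0.0686 0.0695 0.0703 0.0712] plane [0.0223 0.0425 0.0699] circle [ 0.4775 -0.2086]
  sprocket z 0.0546 driver top z 0.0822 drv circle
```

Call:
{"fn": "apply_moves", "kwargs": {
  "motion": [
    {"travel": [0, 0, 0.01], "turn": [0, 0, 0], "claw": 20},
    {"travel": [0, 0, 0], "turn": [0, 0, 0], "claw": 20},
    {"travel": [0, 0, 0], "turn": [0, 0, 0], "claw": 20},
    {"travel": [0, 0, 0], "turn": [0, 0, 0], "claw": 20}
  ]
}}

```text
time_s: 16.47
tool_pos: [0.5057, -0.2096, 0.1762]
ee_rot: [0.999, -0.045, 0.0, 0.0]
ft_force: [-0.9, -0.2, -1.8]
finger_gap: 0.349
grip_force: 29.9
```

```bash
python3 -c "
from h import *
plan(.5056,-.2102,.1765,84.9); print(bot.close_job())"
```

```text
t 16.47 tcp [ 0.5057 -0.2096  0.1762] tool x [ 0.996 -0.089  0.   ] y [-0.089 -0.996  0.   ] z [ 0. -0. -1.] j [-0.49  0.01  1.69 -0.    1.44  1.17] F [-0.9 -0.2 -1.8] gap 32.5 grip 29.9
travel total [-0.    0.01 -0.01]
cur yaw -95.12 turn z units -0.0
the job is handed in; nothing more can be done
None
```

I handed the job in at 16.5 s (no verdict was returned): the pliers, squeezed to their stop at about 30 N, hold the circlip spread around the driver, measured level and within about 1 mm of the groove's height and the hub axis, with no contact force showing at the wrist.

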